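# Drive the bench wedge tight with the hammer

## Task

Pick the hammer up off the green mat and tap the loose dark wedge in with it, thin end first, with firm but light taps, until the wedge stops advancing and by itself holds the board tight and flush against the fence. Do not touch the wedge with the gripper. Then lay the hammer back down on the mat; leave everything else on the bench where it is.

Things in the scene. Friction and masses are not known exactly. Their poses are not given: they have to be found in the camera images.
- hammer_grip (a point): joiner's hammer, about 0.42 kg, 280 mm long, light wooden handle and steel head, lying on its side on the green mat. This point is on the handle's centre line, half-way up, near the balance point, 50 mm from the middle of the head; the handle there is 30 mm wide (along y) and 22 mm high. Own axes: +x along the handle to the head, +y across it, the way the striking face points, z up as it lies
- hammer_face (a point): centre of the hammer's bright striking face, 28 mm across; 50 mm ahead of hammer_grip in its x and 50 mm in its y. The head, 28 mm high and wide, runs from here 95 mm along -y to the peen. Same axes as hammer_grip
- hammer: the same hammer; origin at mid-length on its underside, 75 mm behind hammer_grip and 14 mm lower. At 0.15 m/s its tap on the jammed wedge peaks at about 60 N, at 0.07 m/s near 30 N
- wedge_butt (a point): centre of the wedge's thick end, the upright face to be tapped, 42 mm wide and 42 mm high, 21 mm above the bench; axes as wedge. It goes in easily for some 20 to 80 mm while the gaps close (the cleat's exact place differs and is not reported), then stops. Taps that reach 25 to 35 N after it has stopped leave it tight and self-locked; more than 45 N is too hard
- wedge: dark oak wedge, 200 mm long, 42 mm high, 9 mm thick at the thin end, 42 mm at the thick end (taper 1 in 6), 0.16 kg, standing loose in the tapering gap between the board and a fixed slanted cleat on the robot's side. Origin under its middle. Own +y runs from the thick to the thin end, the way it is to be driven; +x points across it to the board, its straight side
- board: loose laminated pine board, 120 x 230 x 38 mm, about 0.5 kg, with a gap of about 2 mm to the fence at first. Origin under its middle; x across (120 mm), y along (230 mm)
- fence: fixed L-shaped wooden fence, 40 mm high. Origin on the bench at its inner corner; the board's long side belongs flush against its long face (the plane x = 0, board on the -x side, so the board's middle is at x = -60 mm when flush); the other face (y = 0, board on the -y side) is the end stop. Own y is parallel to the wedge's
- mat: fixed dark green mat, 360 (x) x 200 (y) x 3 mm, under the hammer. Origin at its middle, on the bench
- spare_wedge: pale beech wedge, 130 x 30 mm, lying near the clamp: leave alone. Origin under its middle
- screw_jar: glass jar with a red lid, 64 mm across, 85 mm high: leave alone. Origin under its middle
- glue: white glue bottle, 60 mm across, 190 mm high: leave alone. Origin under its middle
- varnish_tin: tin with a red label, 90 mm across, 110 mm high: leave alone. Origin under its middle
- tape: yellow tape measure, 70 x 65 x 36 mm: leave alone. Origin under its middle
- screwdriver: screwdriver with a red handle, 200 mm long: leave alone. Origin under its middle
- offcut: pine offcut, 100 x 60 x 32 mm: leave alone. Origin under its middle
Not all that is in view belongs to the job. Leave any purple look-alike of the wedge alone.

How it is judged:
By the outcome, as a careful person would: the job done as asked, in the order asked, and still so for the second after the job is handed in, with the robot touching nothing.
It also fails if it takes over 54 s, if anything falls off the work surface, if the arm or the gripper's body presses on something with over 40 N, if the wrist force passes 120 N, or if a joint passes its speed limit or range.

## Robot

A 7-joint arm with a two-finger parallel gripper is mounted at the origin on the work surface. World frame = base frame: x ahead of the robot, y to its left, z up, the work surface at z = 0. Lengths are in m, angles in rad, forces in N, time in s.
With the tool pointing down it reaches from about 0.35 to 0.9 m from the base axis. Payload 7.2 kg.
Tool frame: the origin (TCP) lies midway between the tips of the shut fingers; the grasp point (between the pads) lies 19 mm behind it (r.grip_point_offset is the z of the grasp point in the tool frame, in m); z points along the fingers, y is the direction in which the jaws open and shut (so a half turn about z gives the same grasp; the last joint's range is limited). The gripper opens to 85 mm and grips with 20 to 120 N. Pads are 22 mm wide; open, the fingers measure 114 mm over their backs; the gripper's body (76 mm by 85 mm) begins 54 mm behind the grasp point. The pads swing forward as they close: fully open they stand 13 mm farther back than shut.
Start: joints at [-1.22, 0.411, -0.013, 1.596, 0.006, 1.134, -0.082], TCP at [0.254, 0.571, 0.231] pointing down, gripper open.
Joint ranges: [-2.95, 2.95], [-0.29, 1.99], [-1.47, 1.44], [0.14, 2.54], [-1.03, 4.17], [0.13, 1.85], [-2.86, 2.86]. Speed limits (rad/s): [2.39, 2.39, 3.01, 3.01, 3.14, 3.14, 3.14].

## Interface

Orientations are given as [roll, pitch, yaw] about the fixed x, y, z axes, in that order (R = Rz(yaw) Ry(pitch) Rx(roll)).
In Python, from station import r gives the robot as it stands. The module is installed in compiled form; this text tells all that it offers.
- The arm moves only by the shell command python3 -m pendant 'ROWS' [OPENING] [FORCE]. ROWS is JSON, a list of rows, each a list of 2 entries, a list of its own where there are three numbers: the shift along the tool's x, y, z in mm, then the turn about the tool's z in rad. In form: [[[x, y, z], yaw], ...]. A call has 1 to 10 rows; each row shifts and turns the commanded pose from where the row before left it, along the tool's axes as they then stand; what a row does not reach is not made up. A row lasts 1/10 s, in which the tool goes at most 50 mm and 8.59 degrees, less where a joint would pass 70% of its speed; a pose out of reach is approached as far as the arm can. A call is refused whole if a number of a shift passes 50 or a number of a turn 0.15, either way. A call with a gripper value outside its range is refused whole. OPENING is the finger opening in mm, from 0 to 85.4, set as the call begins (- or left out, the last holds). The fingers move at their own pace and stop on an object; FORCE is the grip in N (left out, the last holds). Time passes only in rows, so rows that do not move let the fingers close. It gives the time, the measured TCP pose, the force and the opening at its end, in the units of the state.
- r.read_state(): the state, without advancing time (a new reading comes with each control period).
- r.capture(name): name is "scene" or "top" or "wrist"; returns a dict with "image" (480x640x3 uint8, blue, green, red), "z_map" (480x640 float32, m along the optical axis (not along the pixel's ray), 0 where there is no reading), "fx", "fy", "cx", "cy" (pixels), "rvec" (rotation vector, rad) and "tvec" (3), from world to camera coordinates, as OpenCV has them. Camera axes: x right, y down, z forward; pixel columns grow to the right and rows downward; lengths in m; the calibration is good to about 2 mm. A picture is of the moment at which its call begins.
- r.finish_job(): hands the job in, once; it reports no verdict.
Trained networks look in a picture, given as the dict that the camera call returned (one of the last four; its "shot" number tells which), for a name from the list of things; names that differ only in an ending like _2 or _b are one class to them, and where a whole thing is asked for, a point or a joint stands for the part that bears it (a point fixed in the world has none). Each returns a list of dicts, best first, with "confidence" (0 to 1); they miss things now and then, are a little off and sometimes report something else, mostly with a low value. They report only what shows in the picture. A call takes as long as a camera call. They do not tell look-alikes from the thing itself.
- r.find_in(picture, target): "centre" ([x, y, z] in m, in the coordinates of the camera as it stood for that picture, good to about 4 mm: the middle of the surface that is visible of it).
- r.cut_out(picture, target): "region" (480x640 bool, what is visible of it).
- r.landmark_of(picture, target): "centre" ([x, y, z] in m, in the coordinates of the camera as it stood for that picture, good to about 4 mm: a listed point, or the origin of a listed thing).
The state is a dict: "time": time; "joints": joint angles; "dq": joint speeds; "tau": joint torques, N m; "ee_pos": TCP position; "eef_rot": TCP orientation; "force": force on the tool from outside, world axes, zero at the start; "wrist_torque": the same for the moment, N m; "grip_width": finger opening in m.
Only numpy, scipy, OpenCV 4.12 (cv2) and the standard library are available. Lean on these libraries where they do the work, as an engineer would, in place of code of your own. Each camera call takes 0.05 s, during which the arm holds its last target. There are 200 camera calls.

## Working session

There is one attempt and no reset: what is moved stays moved. The work goes in short steps, Python scripts to look and compute and a shell command to move; the robot and the scene stay as the last step left them, time stands still between calls to the robot, and variables do not carry over. Pictures are saved under pics/ and viewed, on a budget of 10 in all, crops included, one or two more only if the job needs it, and the job is handed in when it is done.

```bash
mkdir -p pics
cat > h.py <<'E'
from station import r
import numpy as np, cv2
def w(p,c):
    R=cv2.Rodrigues(np.array(p['rvec'],float))[0]; return R.T@(np.array(c,float).ravel()-np.array(p['tvec'],float).ravel())
def cloud(p,m=None):
    z=p['z_map']; v,u=np.nonzero((z>0)&(m if m is not None else True)); d=z[v,u]
    C=np.c_[(u-p['cx'])/p['fx']*d,(v-p['cy'])/p['fy']*d,d]
    R=cv2.Rodrigues(np.array(p['rvec'],float))[0]; return (C-np.array(p['tvec'],float).ravel())@R
E
python3 - <<'E'
from h import *
for n in ['top','scene']:
    p=r.capture(n); cv2.imwrite(f'pics/{n}.png',p['image'])
    for t in ['hammer_grip','hammer_face','wedge_butt','wedge','board','fence','mat']:
        print(n,t,[(np.round(w(p,d['centre']),3).tolist(),round(d['confidence'],2)) for d in r.landmark_of(p,t)[:3]])
s=r.read_state();print(s['time'],s['ee_pos'],s['eef_rot'],s['force'],s['joints'])
E
```

```text
top hammer_grip [([0.533, -0.393, 0.014], 0.94), ([0.384, 0.2, 0.001], 0.35)]
top hammer_face [([0.57, -0.339, 0.02], 0.96), ([0.531, -0.392, 0.013], 0.33)]
top wedge_butt [([0.86, -0.134, 0.017], 0.9), ([0.536, -0.058, 0.021], 0.85)]
top wedge [([0.766, -0.095, -0.002], 0.94), ([0.538, 0.042, -0.002], 0.65)]
top board [([0.603, 0.143, -0.0], 0.64)]
top fence [([0.667, 0.268, -0.003], 0.75)]
top mat [([0.459, -0.415, 0.001], 0.84), ([0.63, 0.453, -0.0], 0.59), ([0.379, 0.196, 0.006], 0.19)]
scene hammer_grip [([0.534, -0.394, 0.02], 0.7)]
scene hammer_face [([0.576, -0.34, 0.018], 0.81), ([0.515, -0.589, 0.0], 0.2)]
scene wedge_butt [([0.54, -0.059, 0.022], 0.92), ([0.859, -0.138, 0.022], 0.73), ([0.41, 0.407, 0.003], 0.38)]
scene wedge [([0.767, -0.098, 0.001], 0.81), ([0.54, 0.038, 0.004], 0.67)]
scene board [([0.605, 0.142, 0.0], 0.94)]
scene fence [([0.667, 0.26, 0.006], 0.83)]
scene mat [([0.462, -0.414, 0.001], 0.66)]
0.8 [0.25416643 0.57101536 0.23133302] [ 3.14146923e+00 -4.93931778e-05  2.72282731e+00] [ 0.50346286  0.10649784 -0.17584084] [-1.22019543  0.4110568  -0.01271496  1.59617882  0.00556277  1.1342656
 -0.08217165]
```

View pics/top.png

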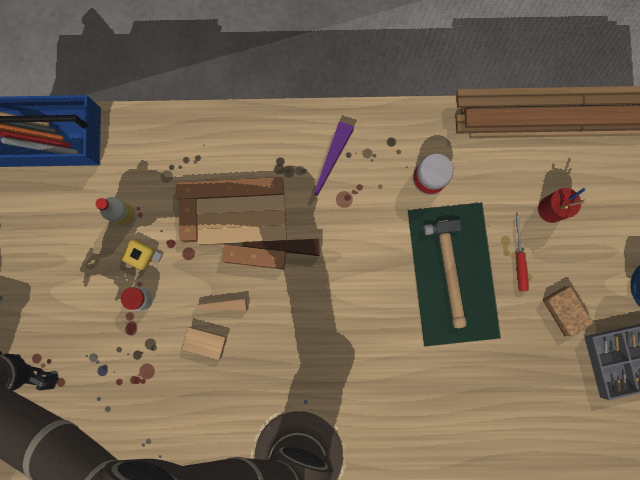

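View pics/scene.png

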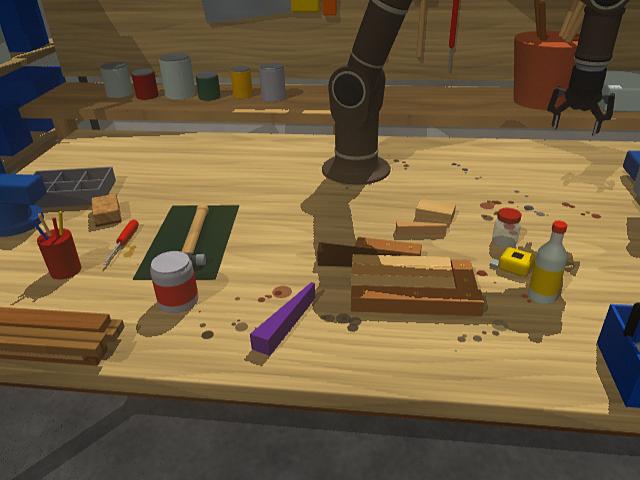

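Top view: hammer at about px (450,270), face left at (428,229); dark wedge butt at (320,247), driven to the left (+y). The purple look-alike is at (335,158). Next I'll get the angles.

Run:
```python
from h import *
p=r.capture('top')
for t in ['hammer','wedge','board','fence','mat']:
  for d in r.cut_out(p,t)[:2]:
    c=cloud(p,d['region']); 
    zlo=0.006 if t!='mat' else -1
    c=c[c[:,2]>zlo]
    (cx,cy),(a,b),th=cv2.minAreaRect((c[:,:2]*1000).astype(np.float32))
    print(t,round(d['confidence'],2),'ctr',round(cx),round(cy),'size',round(a),round(b),'ang',round(th,1),'zmax',round(np.percentile(c[:,2],95),3),'y',c[:,1].min().round(3),c[:,1].max().round(3))
c=cloud(p)
# edges: cloud points in clamp area at height
m=(c[:,2]>.03)&(c[:,2]<.055)&(abs(c[:,1]-.05)<.25)&(abs(c[:,0]-.57)<.09)
q=c[m]
for y in np.arange(-.06,.26,.03):
    s=np.sort(q[abs(q[:,1]-y)<.006][:,0]); 
    if len(s): print(round(y,2),s[0].round(3),s[-1].round(3),'gaps',[(s[i].round(3),s[i+1].round(3)) for i in np.nonzero(np.diff(s)>.004)[0]])
```

```text
hammer 0.92 ctr 461 -386 size 280 95 ang 0.4 zmax 0.034 y -0.434 -0.338
wedge 0.92 ctr 775 -92 size 42 209 ang 61.1 zmax 0.047 y -0.157 -0.052
wedge 0.68 ctr 539 39 size 195 37 ang 87.2 zmax 0.047 y -0.058 0.136
board 0.98 ctr 609 143 size 123 234 ang 2.8 zmax 0.044 y 0.025 0.262
fence 0.67 ctr 641 168 size 157 280 ang 4.2 zmax 0.045 y 0.031 0.312
fence 0.53 ctr 405 407 size 59 60 ang 30.0 zmax 0.089 y 0.377 0.438
-0.06 0.513 0.552 gaps []
-0.03 0.516 0.554 gaps []
0.0 0.522 0.551 gaps []
0.03 0.481 0.66 gaps []
0.06 0.481 0.66 gaps []
0.09 0.485 0.658 gaps []
0.12 0.49 0.659 gaps []
0.15 0.493 0.66 gaps [(np.float64(0.538), np.float64(0.548))]
0.18 0.497 0.66 gaps [(np.float64(0.541), np.float64(0.547))]
0.21 0.547 0.66 gaps []
0.24 0.545 0.658 gaps []
```

```bash
cat >> h.py <<'E'
from scipy.spatial.transform import Rotation as Ro
def plan(goal,yaw,n,s=None,start=None):
    s=r.read_state(); p=np.array(s['ee_pos']); R=Ro.from_euler('xyz',s['eef_rot']); y0=s['eef_rot'][2]
    dy=(yaw-y0+np.pi)%(2*np.pi)-np.pi; st=(np.array(goal)-p)/n; out=[]
    for i in range(n):
        d=R.inv().apply(st)*1000; out.append([[round(float(v),1) for v in d],round(-dy/n,4)]); R=R*Ro.from_euler('z',-dy/n)
    print(out, 'dyaw',dy)
E
python3 - <<'E'
from h import *
p=r.capture('top')
d=r.cut_out(p,'hammer')[0]; c=cloud(p,d['region']); c=c[(c[:,2]>.012)&(c[:,0]<.55)&(c[:,0]>.35)]
for x in (.36,.42,.48,.53):
    s=c[abs(c[:,0]-x)<.01]; print('handle',x,s[:,1].min().round(4),s[:,1].max().round(4))
print(np.polyfit(c[:,0],c[:,1],1))
R=cv2.Rodrigues(np.array(p['rvec'],float))[0]; print(R.round(3))
e=[]
d=[q for q in r.cut_out(p,'board')][0]; c=cloud(p,d['region'])
for y in np.arange(.04,.25,.02):
    s=c[abs(c[:,1]-y)<.008][:,0]; e.append((y,s.min(),s.max()))
e=np.array(e); print('board',np.polyfit(e[:,0],e[:,1],1),np.polyfit(e[:,0],e[:,2],1))
s=r.read_state(); print(s['ee_pos'])
plan([.52,-.39,.23],.15+2.57/2-.0,10)
plan([.52,-.39,.23],.15,22)
E
```

```text
handle 0.36 -0.4313 -0.401
handle 0.42 -0.426 -0.3927
handle 0.48 -0.4165 -0.3851
handle 0.53 -0.4109 -0.3795
[ 0.12900695 -0.46153623]
[[-0.014 -1.    -0.01 ]
 [-0.994  0.015 -0.106]
 [ 0.106  0.009 -0.994]]
board [-0.04414559  0.55432831] [-0.04493216  0.67579526]
[0.2541876  0.57099197 0.23130079]
[[[-63.4, -77.0, 0.1], np.float64(0.1288)], [[-72.7, -68.2, 0.1], np.float64(0.1288)], [[-80.9, -58.3, 0.1], np.float64(0.1288)], [[-87.7, -47.4, 0.1], np.float64(0.1288)], [[-93.1, -35.8, 0.1], np.float64(0.1288)], [[-96.9, -23.5, 0.1], np.float64(0.1288)], [[-99.1, -10.9, 0.1], np.float64(0.1288)], [[-99.7, 1.9, 0.1], np.float64(0.1288)], [[-98.6, 14.7, 0.1], np.float64(0.1288)], [[-95.9, 27.3, 0.1], np.float64(0.1288)]] dyaw -1.287750549289698
[[[-28.8, -35.0, 0.1], np.float64(0.1169)], [[-32.7, -31.4, 0.1], np.float64(0.1169)], [[-36.1, -27.4, 0.1], np.float64(0.1169)], [[-39.1, -23.0, 0.1], np.float64(0.1169)], [[-41.5, -18.2, 0.1], np.float64(0.1169)], [[-43.3, -13.3, 0.1], np.float64(0.1169)], [[-44.6, -8.1, 0.1], np.float64(0.1169)], [[-45.2, -2.9, 0.1], np.float64(0.1169)], [[-45.3, 2.4, 0.1], np.float64(0.1169)], [[-44.7, 7.7, 0.1], np.float64(0.1169)], [[-43.5, 12.8, 0.1], np.float64(0.1169)], [[-41.7, 17.8, 0.1], np.float64(0.1169)], [[-39.3, 22.6, 0.1], np.float64(0.1169)], [[-36.4, 27.0, 0.1], np.float64(0.1169)], [[-33.0, 31.1, 0.1], np.float64(0.1169)], [[-29.2, 34.7, 0.1], np.float64(0.1169)], [[-24.9, 37.9, 0.1], np.float64(0.1169)], [[-20.3, 40.5, 0.1], np.float64(0.1169)], [[-15.5, 42.6, 0.1], np.float64(0.1169)], [[-10.4, 44.1, 0.1], np.float64(0.1169)], [[-5.2, 45.0, 0.1], np.float64(0.1169)], [[0.1, 45.3, 0.1], np.float64(0.1169)]] dyaw -2.572750549289698
```

```bash
python3 -m pendant '[[[-29,-35,0],0.117],[[-33,-31,0],0.117],[[-36,-27,0],0.117],[[-39,-23,0],0.117],[[-41,-18,0],0.117],[[-43,-13,0],0.117],[[-45,-8,0],0.117],[[-45,-3,0],0.117],[[-45,2,0],0.117],[[-45,8,0],0.117]]' 85
python3 -m pendant '[[[-43,13,0],0.117],[[-42,18,0],0.117],[[-39,23,0],0.117],[[-36,27,0],0.117],[[-33,31,0],0.117],[[-29,35,0],0.117],[[-25,38,0],0.117],[[-20,40,0],0.117],[[-15,43,0],0.117],[[-10,44,0],0.117]]'
python3 -c "
from h import *
plan([.51,-.39,.2],.129,5)"
```

```text
time: 2.25
ee_pos: [0.3757, 0.1337, 0.2317]
eef_rot: [3.141, -0.001, 1.548]
force: [0.6, -0.4, -0.1]
grip_width: 0.0853
time: 3.25
ee_pos: [0.4986, -0.3018, 0.2313]
eef_rot: [3.142, -0.001, 0.379]
force: [0.9, -0.4, 1.2]
grip_width: 0.0848
[[[-4.4, 17.2, 6.3], np.float64(0.05)], [[-3.6, 17.4, 6.3], np.float64(0.05)], [[-2.7, 17.6, 6.3], np.float64(0.05)], [[-1.8, 17.7, 6.3], np.float64(0.05)], [[-0.9, 17.8, 6.3], np.float64(0.05)]] dyaw -0.2499839594879294
```

```bash
python3 -m pendant '[[[-4,17,6],0.05],[[-4,17,6],0.05],[[-3,18,6],0.05],[[-2,18,6],0.05],[[-1,18,6],0.05],[[0,0,0],0]]'
python3 - <<'E'
from h import *
p=r.capture('wrist'); cv2.imwrite('pics/w1.png',p['image'])
for t in ['hammer_grip','hammer_face','hammer']:
    print(t,[(np.round(w(p,d['centre']),3).tolist(),round(d['confidence'],2)) for d in r.landmark_of(p,t)[:2]])
d=r.cut_out(p,'hammer')[0]; c=cloud(p,d['region']);print(c.min(0),c.max(0))
for x in (.40,.44,.48,.50,.52,.54,.56,.58,.6):
    s=c[(abs(c[:,0]-x)<.006)&(c[:,2]>.01)]
    if len(s): print('handle',x,s[:,1].min().round(4),s[:,1].max().round(4),np.percentile(s[:,2],95).round(4))
h=c[(c[:,0]>.40)&(c[:,0]<.53)&(c[:,2]>.018)]; print(np.polyfit(h[:,0],h[:,1],1))
E
```

```text
time: 3.85
ee_pos: [0.5082, -0.3909, 0.2004]
eef_rot: [3.141, 0.002, 0.13]
force: [0.7, -0.3, 0.2]
grip_width: 0.0849
hammer_grip [([0.537, -0.396, 0.022], 0.65)]
hammer_face [([0.578, -0.338, 0.017], 0.86)]
hammer []
[ 0.32117368 -0.43717735  0.00169585] [ 0.60528757 -0.33346105  0.03429405]
handle 0.4 -0.4269 -0.3957 0.0295
handle 0.44 -0.4219 -0.3908 0.0295
handle 0.48 -0.4162 -0.3868 0.0297
handle 0.5 -0.414 -0.3835 0.0297
handle 0.52 -0.4109 -0.3801 0.0297
handle 0.54 -0.4089 -0.3776 0.0298
handle 0.56 -0.4051 -0.3409 0.0297
handle 0.58 -0.4338 -0.3378 0.0328
handle 0.6 -0.431 -0.3509 0.0324
[ 0.12768346 -0.4621608 ]
```

View pics/w1.png

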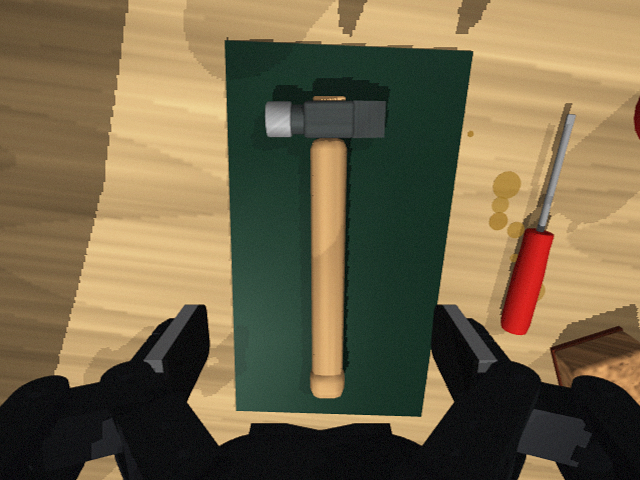

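The wrist view shows the handle from (328,140) to (328,395) and the bright face at left (278,120), lined up with the tool. Descending to grasp.

```bash
python3 -m pendant '[[[9,2,30],0],[[9,2,35],0],[[9.4,2.4,35],0],[[0,0,35],0],[[0,0,25],0],[[0,0,15],0],[[0,0,10],0],[[0,0,7],0],[[0,0,5],0],[[0,0,0],0]]' 85
python3 -m pendant '[[[0,0,0],0],[[0,0,0],0],[[0,0,0],0],[[0,0,0],0],[[0,0,0],0],[[0,0,0],0],[[0,0,0],0],[[0,0,0],0]]' 0 110
```

```text
time: 5.1
ee_pos: [0.5373, -0.3916, 0.0045]
eef_rot: [3.141, -0.0, 0.133]
force: [-0.4, -1.2, 0.8]
grip_width: 0.0852
time: 5.9
ee_pos: [0.5374, -0.3923, 0.0053]
eef_rot: [3.14, -0.001, 0.133]
force: [-1.3, 0.3, 5.9]
grip_width: 0.028
```

```bash
python3 -m pendant '[[[0,0,-5],0],[[0,0,-15],0],[[0,0,-30],0],[[0,0,-30],0],[[0,0,0],0],[[0,0,0],0]]'
python3 - <<'E'
from h import *
p=r.capture('wrist'); cv2.imwrite('pics/w2.png',p['image'])
for t in ['hammer_grip','hammer_face','hammer']:
    print(t,[(np.round(w(p,d['centre']),3).tolist(),round(d['confidence'],2)) for d in r.landmark_of(p,t)[:2]])
d=r.cut_out(p,'hammer')[0]; c=cloud(p,d['region']);print(c.min(0),c.max(0))
c=c[c[:,2]>.03]
R=Ro.from_euler('xyz',r.read_state()['eef_rot']); q=R.inv().apply(c-np.array(r.read_state()['ee_pos']))*1000
for x in range(-40,100,10):
    s=q[abs(q[:,0]-x)<4]
    if len(s)>5: print(x,s[:,1].min().round(1),s[:,1].max().round(1),np.percentile(s[:,2],[5,50]).round(1))
E
```

```text
time: 6.5
ee_pos: [0.5373, -0.3913, 0.0848]
eef_rot: [3.142, -0.001, 0.133]
force: [-0.7, -1.6, -4.8]
grip_width: 0.0282
hammer_grip [([0.538, -0.392, 0.099], 0.77)]
hammer_face [([0.579, -0.336, 0.096], 0.61)]
hammer []
[ 0.40439185 -0.46875863 -0.00057586] [ 0.60410341 -0.29150288  0.15995886]
-40 -14.9 15.1 [-25.6 -23.4]
-30 -14.9 14.9 [-26.  -24.7]
-20 -14.9 15.1 [-26.  -24.7]
-10 -14.3 14.8 [-26.1 -24.8]
0 -13.9 14.2 [-26.1 -24.9]
10 -14.8 15.5 [-26.2 -24.9]
20 -14.9 15.0 [-26.2 -24.8]
30 -14.6 33.2 [-25.2 -23.1]
40 -49.7 45.3 [-29.2 -27.3]
50 -49.8 45.4 [-29.3 -27.8]
60 -49.9 45.3 [-29.1 -24.2]
```

View pics/w2.png

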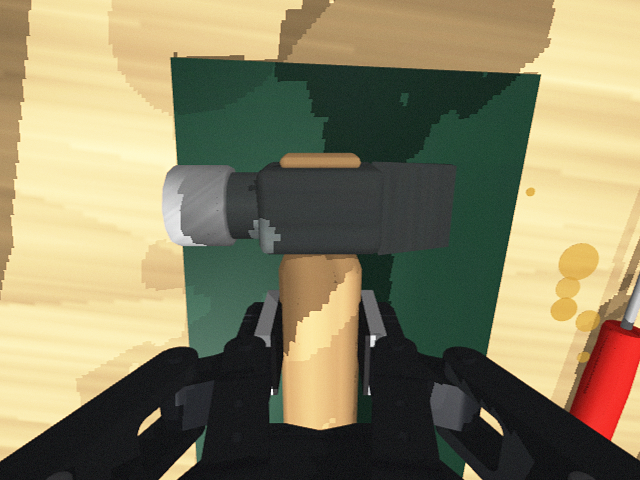

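The hammer is held level. In the tool frame the face is at about (49,−50,−15) mm. Now to the wedge.

Run:
```python
from h import *
plan([.491,-.150,.08],.045,8)
```

```text
[[[-1.6, -30.6, 0.4], np.float64(0.011)], [[-2.0, -30.6, 0.4], np.float64(0.011)], [[-2.3, -30.6, 0.4], np.float64(0.011)], [[-2.6, -30.5, 0.4], np.float64(0.011)], [[-3.0, -30.5, 0.4], np.float64(0.011)], [[-3.3, -30.5, 0.4], np.float64(0.011)], [[-3.7, -30.4, 0.4], np.float64(0.011)], [[-4.0, -30.4, 0.4], np.float64(0.011)]] dyaw -0.0878334565062171
```

```bash
python3 -m pendant '[[[-1.6,-30.6,0],0.011],[[-2,-30.6,0],0.011],[[-2.3,-30.6,0],0.011],[[-2.6,-30.5,0],0.011],[[-3,-30.5,0],0.011],[[-3.3,-30.5,0],0.011],[[-3.7,-30.4,0],0.011],[[-4,-30.4,0],0.011],[[0,0,0],0],[[0,0,0],0]]'
python3 -m pendant '[[[0,0,15],0],[[0,0,25],0],[[0,0,20],0],[[0,0,10],0],[[0,0,5],0],[[0,0,0],0],[[0,0,0],0]]'
python3 - <<'E'
from h import *
s=r.read_state(); print(s['ee_pos'],s['eef_rot'],s['force'])
p=r.capture('wrist'); cv2.imwrite('pics/w3.png',p['image'])
for t in ['hammer_face','wedge_butt','wedge']:
    print(t,[(np.round(w(p,d['centre']),3).tolist(),round(d['confidence'],2)) for d in r.landmark_of(p,t)[:2]])
E
```

```text
time: 7.75
ee_pos: [0.4917, -0.1499, 0.084]
eef_rot: [3.142, 0.0, 0.047]
force: [0.2, 0.2, -4.5]
grip_width: 0.0282
time: 8.45
ee_pos: [0.492, -0.1512, 0.0097]
eef_rot: [3.141, -0.001, 0.044]
force: [0.3, 0.2, -3.6]
grip_width: 0.0279
[ 0.49200135 -0.15123539  0.00970296] [ 3.14123705e+00 -7.00881625e-04  4.40743955e-02] [ 0.2981669   0.24442371 -3.61172971]
hammer_face [([0.537, -0.097, 0.021], 0.66)]
wedge_butt [([0.535, -0.06, 0.021], 0.68)]
wedge []
```

View pics/w3.png

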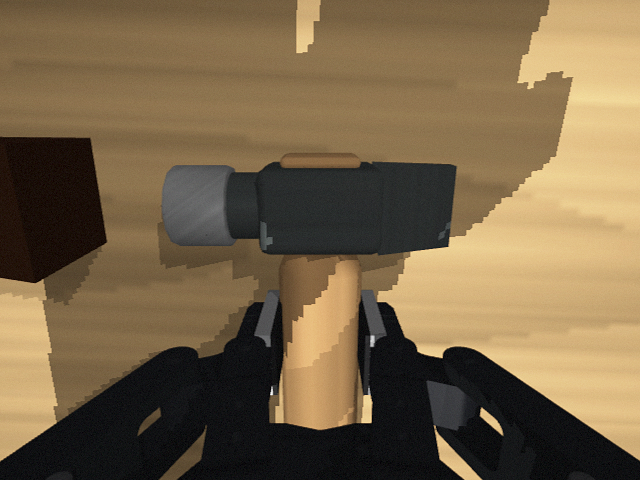

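Wedge butt edge at (100,190), hammer face at (165,205); they're in line with a gap of about 38 mm. Starting light taps.

```bash
python3 -m pendant '[[[-1,-10,3],0],[[0,-10,0],0],[[0,-8,0],0],[[0,-5,0],0],[[0,-5,0],0],[[0,-5,0],0],[[0,-5,0],0]]'
python3 -m pendant '[[[0,-5,0],0]]'
```

```text
time: 9.35
ee_pos: [0.4886, -0.1027, 0.0063]
eef_rot: [3.141, -0.0, 0.044]
force: [-0.0, -2.2, -5.0]
grip_width: 0.028
time: 9.45
ee_pos: [0.489, -0.0985, 0.0065]
eef_rot: [3.14, -0.002, 0.043]
force: [2.4, -4.5, -4.5]
grip_width: 0.0281
```

```bash
python3 -m pendant '[[[0,10,0],0],[[0,-5,0],0],[[0,-5,0],0],[[0,-5,0],0],[[0,-5,0],0]]'
python3 -m pendant '[[[0,10,0],0],[[0,-5,0],0],[[0,-5,0],0],[[0,-5,0],0],[[0,-5,0],0]]'
```

```text
time: 9.95
ee_pos: [0.4889, -0.0889, 0.0066]
eef_rot: [3.139, -0.002, 0.043]
force: [3.8, -6.5, -5.8]
grip_width: 0.0283
time: 10.45
ee_pos: [0.4872, -0.0843, 0.0067]
eef_rot: [3.132, -0.002, 0.038]
force: [-2.1, -31.9, -7.6]
grip_width: 0.0283
```

```bash
python3 -m pendant '[[[0,7,0],0],[[0,8,0],0],[[0,-5,0],0],[[0,-5,0],0],[[0,-4,0],0]]'
python3 -m pendant '[[[0,0,0],0]]'
```

```text
time: 10.95
ee_pos: [0.4872, -0.0844, 0.0067]
eef_rot: [3.133, -0.002, 0.039]
force: [-2.9, -29.6, -6.3]
grip_width: 0.028
time: 11.05
ee_pos: [0.4872, -0.0846, 0.0067]
eef_rot: [3.133, -0.002, 0.039]
force: [-2.0, -21.7, -6.7]
grip_width: 0.0279
```

```bash
python3 -m pendant '[[[0,7,0],0],[[0,8,0],0],[[0,-5,0],0],[[0,-5,0],0],[[0,-5,0],0]]'
python3 -m pendant '[[[0,10,0],0],[[0,15,0],0],[[0,15,0],0],[[0,0,0],0]]'
python3 - <<'E'
from h import *
p=r.capture('top'); q=r.capture('scene')
for k in (p,q):
  for t in ['wedge_butt','board','wedge']:
    print(t,[(np.round(w(k,d['centre']),3).tolist(),round(d['confidence'],2)) for d in r.landmark_of(k,t)[:2]])
a=cv2.resize(p['image'][160:290,160:360],(800,520),interpolation=cv2.INTER_CUBIC)
cv2.imwrite('pics/t2.png',a)
cv2.imwrite('pics/s2.png',cv2.resize(q['image'][200:340,300:500],(800,560),interpolation=cv2.INTER_CUBIC))
E
```

```text
time: 11.55
ee_pos: [0.4873, -0.0843, 0.0067]
eef_rot: [3.133, -0.002, 0.039]
force: [-4.2, -31.6, -7.1]
grip_width: 0.0278
time: 11.95
ee_pos: [0.4895, -0.1194, 0.0064]
eef_rot: [3.141, -0.001, 0.044]
force: [0.7, -0.5, -4.2]
grip_width: 0.0281
wedge_butt [([0.535, -0.029, 0.021], 0.74), ([0.856, -0.137, 0.017], 0.6)]
board [([0.539, 0.069, 0.005], 0.74), ([0.61, 0.144, -0.0], 0.72)]
wedge [([0.768, -0.098, -0.005], 0.77), ([0.542, 0.069, 0.0], 0.56)]
wedge_butt [([0.857, -0.137, 0.02], 0.75), ([0.541, -0.032, 0.023], 0.64)]
board [([0.611, 0.141, 0.0], 0.74), ([0.631, 0.453, -0.001], 0.64)]
wedge [([0.541, 0.068, -0.0], 0.78), ([0.767, -0.102, -0.002], 0.65)]
```

View pics/t2.png

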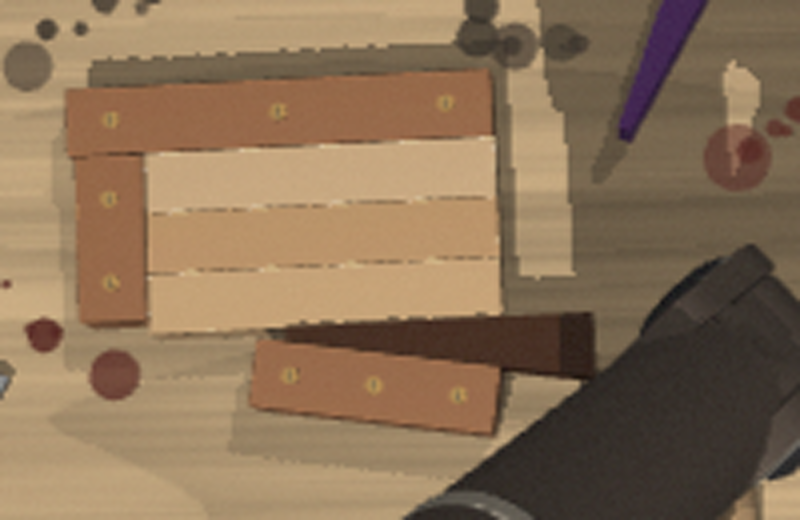

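View pics/s2.png

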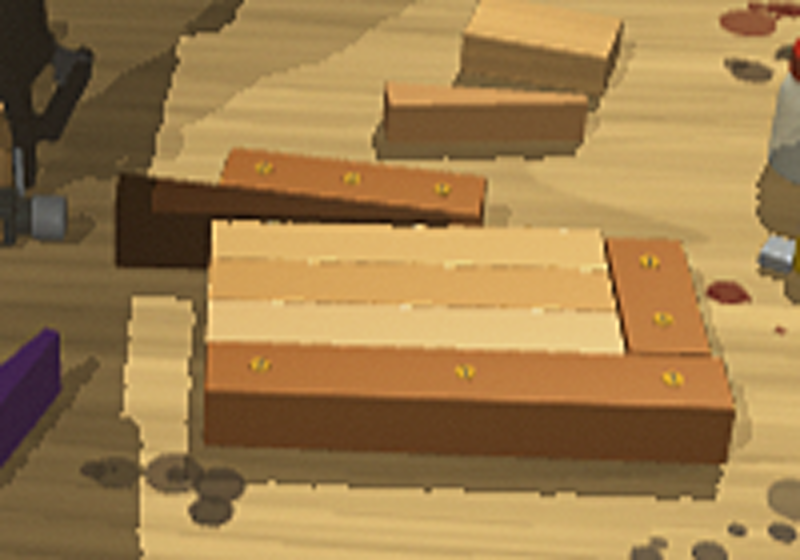

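The crops show the board's top edge closed up against the fence along its whole length and its end against the stop. The wedge is between the board and cleat, with its butt at about (595,345) in the top crop, 29 mm further in and not moving between the last taps. Returning the hammer.

```bash
python3 -m pendant '[[[0,15,0],0],[[0,20,0],0],[[0,10,-15],0],[[0,10,-25],0],[[0,10,-25],0],[[0,0,-10],0],[[0,0,0],0]]'
python3 - <<'E'
from h import *
s=r.read_state();print(s['ee_pos'])
plan([.537,-.392,.08],.133,6)
E
```

```text
time: 13.05
ee_pos: [0.4929, -0.1833, 0.0821]
eef_rot: [-3.141, -0.002, 0.045]
force: [0.2, 0.3, -4.9]
grip_width: 0.0277
[ 0.49291658 -0.18326865  0.08211295]
[[[5.8, 35.1, 0.4], np.float64(-0.0147)], [[5.3, 35.2, 0.4], np.float64(-0.0147)], [[4.7, 35.2, 0.4], np.float64(-0.0147)], [[4.2, 35.3, 0.4], np.float64(-0.0147)], [[3.7, 35.4, 0.4], np.float64(-0.0147)], [[3.2, 35.4, 0.4], np.float64(-0.0147)]] dyaw 0.08799709308871684
```

```bash
python3 -m pendant '[[[6,35,0],-0.0147],[[5,35,0],-0.0147],[[5,35,0],-0.0147],[[4,35,0],-0.0147],[[4,35,0],-0.0147],[[3,35,0],-0.0147],[[0,0,0],0]]'
python3 -m pendant '[[[0,0,20],0],[[0,0,25],0],[[0,0,15],0],[[0,0,8],0],[[0,0,4],0],[[0,0,2],0],[[0,0,0],0],[[0,0,0],0]]'
```

```text
time: 13.75
ee_pos: [0.5351, -0.3952, 0.0797]
eef_rot: [3.139, 0.002, 0.13]
force: [-1.3, 0.2, -4.0]
grip_width: 0.0279
time: 14.55
ee_pos: [0.5366, -0.3911, 0.0081]
eef_rot: [3.141, -0.001, 0.133]
force: [-0.0, -0.8, -4.4]
grip_width: 0.0278
```

```bash
python3 -m pendant '[[[0,0,1.5],0],[[0,0,1],0],[[0,0,0],0],[[0,0,0],0]]'
```

```text
time: 14.95
ee_pos: [0.5365, -0.3909, 0.0053]
eef_rot: [3.141, -0.001, 0.133]
force: [-1.2, 1.7, 2.0]
grip_width: 0.0278
```

Resting on the mat (force changed sign); releasing and backing off.

```bash
python3 -m pendant '[[[0,0,0],0],[[0,0,0],0],[[0,0,0],0],[[0,0,0],0],[[0,0,0],0],[[0,0,0],0],[[0,0,0],0],[[0,0,0],0]]' 85
python3 -m pendant '[[[0,0,-10],0],[[0,0,-25],0],[[0,0,-40],0],[[0,0,-45],0],[[-30,0,-40],0],[[-40,0,-20],0],[[-40,0,0],0],[[-30,0,0],0],[[0,0,0],0]]'
python3 - <<'E'
from h import *
p=r.capture('top'); cv2.imwrite('pics/t3.png',p['image'])
for t in ['wedge_butt','wedge','hammer_face','hammer_grip','board','fence']:
    print(t,[(np.round(w(p,d['centre']),3).tolist(),round(d['confidence'],2)) for d in r.landmark_of(p,t)[:2]])
E
```

```text
time: 15.75
ee_pos: [0.5362, -0.3908, 0.0047]
eef_rot: [-3.142, 0.0, 0.133]
force: [-0.4, 0.3, -0.1]
grip_width: 0.0851
time: 16.65
ee_pos: [0.3925, -0.4109, 0.1863]
eef_rot: [3.142, -0.001, 0.126]
force: [-0.2, 0.4, 0.7]
grip_width: 0.0853
wedge_butt [([0.861, -0.137, 0.016], 0.93), ([0.535, -0.032, 0.021], 0.81)]
wedge [([0.768, -0.097, -0.002], 0.81), ([0.539, 0.071, 0.001], 0.6)]
hammer_face [([0.573, -0.337, 0.022], 0.57)]
hammer_grip [([0.528, -0.388, 0.015], 0.64)]
board [([0.612, 0.145, -0.003], 0.75), ([0.459, -0.414, -0.001], 0.37)]
fence [([0.67, 0.266, -0.002], 0.94)]
```

View pics/t3.png

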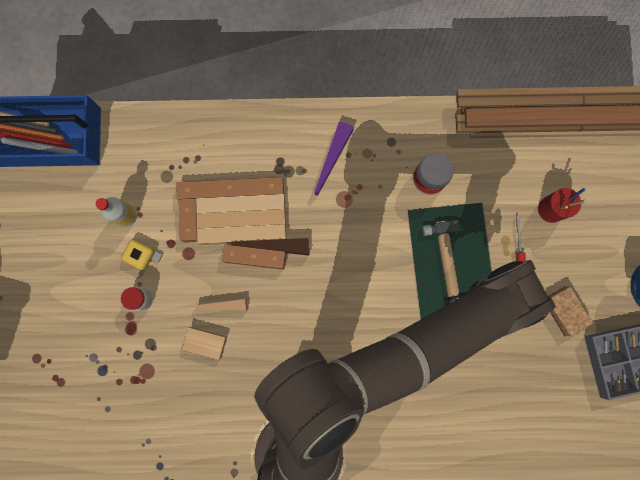

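The hammer is back on the mat (head at (440,228)), the wedge butt is at (309,246) and the board is flush. Nothing else has moved.

```bash
python3 -c "
from station import r
print(r.finish_job())"
```

```text
the job is handed in; nothing more can be done
None
```

The wedge is tapped in and holding, the hammer is back on the mat where it was, and the job is handed in at about 17 s of the 54 s allowed.

- **Taps:** The wedge went in about 27 mm under light taps at 0.05 m/s, then stopped. The tap that brought it to a stop read about 32 N, and the two after it read about 30 N and 32 N with no further advance. The force is only read at the end of each move, so any brief peak within a tap was not seen.
- **Final pictures:** The board showed flush against the fence and the end stop. After the hammer was withdrawn the wedge stayed where it was, with its butt at y ≈ −0.03. Everything else in view was where it started, and the gripper never touched the wedge.
- **Disagreements:** The networks often ranked the purple look-alike first for the wedge. I told them apart by position in the pictures. Board and wedge readings varied by 2–4 mm, within their stated accuracy, so I judged "flush" from the pictures and the wedge's stop rather than those numbers.

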